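# Show the tall cap plate and shut the sample rack

### The job

The tall sample plate is too high for the leaning rack's wire bail to shut over it: slide it straight up out of its slot by its top edge and stand it upright on the ledge of the small wooden easel, leaning back on the board about the middle, with its caps still facing away from the robot, towards the customer. Then swing the rack's wire bail up over the two short plates until it rests fully home in its catches, leaving those plates in their slots, and let go. Do not let the tall plate fall on the counter or push the other things about.

Things in the scene. Friction and masses are not known exactly. Their poses are not given: they have to be found in the camera images.
- plate_tall: Tall bare aluminium plate to take out, 6 (x) x 66 (y) x 150 mm (z), about 0.3 kg, six silver hex caps 13 mm proud of its +x face between 27 and 103 mm up; the top 45 mm is bare. Origin: middle of the lower edge, mid-thickness; z up the plate, x out of the capped face. Starts in any of the rack's three slots, leaning 25 degrees from vertical, top towards the robot.
- plate_short_a: Short sample plate that stays in the rack: same aluminium, 6 x 66 x 95 mm, with two round caps; frame as for the tall plate.
- plate_short_b: Short sample plate that stays in the rack: 6 x 66 x 95 mm, with one wide round cap; frame as for the tall plate.
- rack: Wooden rack fixed to the counter, 330 mm wide, 135 high. Origin: under its foot (140 x 300); x to the customer, y along the row, z up. Three slots side by side, 82 mm apart (one at y = 0), leaning 25 degrees from vertical, tops to the robot (-x). Each is 70 wide, 9 thick, with a full board on the robot side and 7 mm lips in front at both edges; guides reach 65 mm up the lean from the slot floor.
- rack_slot (a point): Point on the slot floor in the middle slot, at mid-thickness of a plate (where a plate's origin rests); at (30, 0, 38) mm in the rack's frame.
- bail (a joint): Angle of the rack's wire bail, rad: 0 = closed, standing in line with the lean of the slots and resting in its two U-shaped catches; grows as it swings down to the front (+x, customer) side, up to 1.5. A stiff hinge: it stays where it is left. It starts open, 0.8 to 1.3.
- bail_bar (a point): Middle of the bail's straight crossbar: a round steel bar of 11 mm diameter, 312 mm long, along the rack's y, joined by an arm at each end to the pivots. The bar moves on a circle of 60 mm radius about the pivot axis. Closed, it lies 125 mm up the lean from the slot floor, straight above the plates' plane.
- bail_pivot (a point): Middle of the bail's pivot axis (along the rack's y), 65 mm up the lean from point rack_slot.
- easel: Small wooden easel fixed to the counter, 120 mm high. Origin: under its foot (130 x 140 mm); x to the customer, y along its ledge, z up. Its board, 130 mm wide, rises 100 mm along the lean above the ledge and leans 30 degrees from vertical, top to the robot (-x). The ledge, square to the board, is 22 mm deep up to a 12 mm high front lip.
- easel_seat (a point): Where the tall plate's origin comes to rest when it stands on the ledge, in the middle, flat against the board: 3 mm in front of the inner corner of ledge and board, at (22.6, 0, 33.5) mm in the easel's frame. Site axes as the easel's.
- roller: Knurled patch roller with wooden grip, 150 mm long, lying on the counter (bystander).
- torque_wrench: Torque wrench, 365 mm long, lying on the counter (bystander).
- cement_tin: Tin, 66 mm across, 85 mm high (bystander).
- gauge: Round pressure gauge, 68 mm across, lying face up (bystander).
- mug: White mug, 80 mm across, 90 mm high (bystander).
Things that resemble listed ones, but are neither listed nor needed, are in the scene too. Leave any red look-alike of the easel alone.

How it is judged (in metres and radians):
On the way, in this order (a step that is already met when the one before it is completed fails the run):
1. the tall plate is lifted clear above the slot guides, in the fingers (z of plate_tall in the frame of rack_slot above 0.062 m and contact force between the fingers and plate_tall above 1 N), for 0.1 s.
2. the tall plate stands on the easel's ledge, leaning on its board, let go (x of plate_tall in the frame of easel_seat between -0.008 and 0.018 m and y of plate_tall in the frame of easel_seat between -0.03 and 0.03 m and z of plate_tall in the frame of easel_seat between -0.008 and 0.015 m and angle between plate_tall's own z axis and vertical between 0.32 and 0.66 rad and angle between plate_tall's own x axis and vertical below 1.25 rad and angle between the y axis of plate_tall and the y axis of easel, either way round below 0.15 rad and contact force between plate_tall and easel above 0.3 N and linear speed of plate_tall below 0.03 m/s and contact force between the fingers and plate_tall below 0.1 N), for 0.2 s.
3. the bail is swung home into its catches (value of joint bail below 0.07 rad), for 0.1 s.
At the end, for the whole second after the job is handed in: The tall plate rests inside the easel's lip and leans on its board (18 to 38 deg from vertical), within 30 mm of the middle, square within 8 deg, caps to the customer, at rest; the bail is shut to within 0.07 rad (4 mm at the bar); the short plates are still in their slots (x of plate_tall in the frame of easel_seat between -0.008 and 0.018 m and y of plate_tall in the frame of easel_seat between -0.03 and 0.03 m and z of plate_tall in the frame of easel_seat between -0.008 and 0.015 m and angle between plate_tall's own z axis and vertical between 0.32 and 0.66 rad and angle between plate_tall's own x axis and vertical below 1.25 rad and angle between the y axis of plate_tall and the y axis of easel, either way round below 0.15 rad and contact force between plate_tall and easel above 0.3 N and linear speed of plate_tall below 0.03 m/s and value of joint bail below 0.07 rad and distance of each of plate_short_a, plate_short_b from where it was at the start of the episode below 0.02 m); the robot touches nothing.
It fails at once if the tall plate falls on the counter (height (world z) of plate_tall below 0.015 m).
It fails at once if a short plate is pulled or knocked up its slot by 20 mm or more (distance of any of plate_short_a, plate_short_b from where it was at the start of the episode above 0.02 m).
It fails at once if a bystander is pushed more than 30 mm (distance of any of roller, torque_wrench, cement_tin, gauge, mug from where it was at the start of the episode above 0.03 m).
It also fails if it takes over 64 s, if anything falls off the work surface, if the arm or the gripper's body presses on something with over 40 N, if the wrist force passes 120 N, or if a joint passes its speed limit or range.

### The arm

A 6-joint arm with a two-finger parallel gripper is mounted at the origin on the work surface. World frame = base frame: x ahead of the robot, y to its left, z up, the work surface at z = 0. Lengths are in mm, angles in degrees, forces in N, time in s.
With the tool pointing down it reaches from about 350 to 850 mm from the base axis. Payload 8.1 kg.
Tool frame: the origin (TCP) lies on the centre line of the jaws, within the pads' length; the fingertips stand 19 mm ahead of it and the grasp point (between the pads) is the TCP (r.tip_reach is the z of the fingertips in the tool frame, in mm); z points along the fingers, y is the line along which they close (so a half turn about z gives the same grasp; the last joint's range is limited). The gripper opens to 85 mm and grips with 20 to 120 N. Pads are 22 mm wide; open, the fingers measure 114 mm over their backs; the gripper's body (76 mm by 85 mm) begins 54 mm behind the grasp point. The pads swing forward as they close: fully open they stand 13 mm farther back than shut.
Start: joints at [59.737, 7.471, 85.268, -0, 87.261, -4.893], TCP at [257.063, 542.148, 250.292] pointing down, gripper open.
Joint ranges: [-169.43, 169.43], [-51.17, 129.36], [1.28, 143.12], [-76.62, 256.62], [0, 156.53], [-152.29, 152.29]. Speed limits (degrees/s): [136.94, 136.94, 159.86, 180, 180, 180].

### API

Orientations are given as [roll, pitch, yaw] about the fixed x, y, z axes, in that order (R = Rz(yaw) Ry(pitch) Rx(roll)).
In Python, from bench import r gives the robot as it stands. The module is installed in compiled form; this text tells all that it offers.
- The arm moves only by the shell command python3 -m handwheel 'ROWS' [FORCE]. ROWS is JSON, a list of rows, each a list of 7 numbers: the shift along the tool's x, y, z in m, then the turn, a rotation vector about the tool's x, y, z in degrees, then the finger opening in m, from 0 to 0.0854. In form: [[tx, ty, tz, ax, ay, az, claw], ...]. A call has 1 to 8 rows; each row shifts and turns the commanded pose from where the row before left it, along the tool's axes as they then stand; what a row does not reach is not made up. A row lasts 1/12 s, in which the tool goes at most 41.7 mm and 7.16 degrees, less where a joint would pass 70% of its speed; a pose out of reach is approached as far as the arm can. A call with a gripper value outside its range is refused whole. The fingers move at their own pace and stop on an object; FORCE is the grip in N (left out, the last holds). Time passes only in rows, so rows that do not move let the fingers close. It gives the time, the measured TCP pose, the force, the opening and the grip force at its end, in the units of the state.
- r.sense(): the state, without advancing time (a new reading comes with each control period).
- r.snapshot(name): name is "scene" or "side" or "wrist"; returns (picture, depth): 420x560x3 uint8, blue, green, red; 420x560 float32, mm along the optical axis (not along the pixel's ray), 0 where there is no reading.
- r.calibration(name): a dict with "vfov" (degrees; the focal length in pixels is half the picture's height over the tangent of half this angle, whatever the lens; pixels are square), "cx", "cy" (the principal point, pixels), "rvec" (rotation vector, rad) and "tvec" (3), from world to camera coordinates, as OpenCV has them; the wrist camera has in their place "tool_from_camera" (4x4, takes a point from camera to tool coordinates, whose origin is the TCP and whose axes are the flange's). Camera axes: x right, y down, z forward; pixel columns grow to the right and rows downward; lengths in mm; the calibration is good to about 2 mm. A picture is of the moment at which its call begins: read the wrist's pose just before it. calibration takes no time and is no camera call.
- r.hand_in(): hands the job in; it is judged then, once.
The state is a dict: "time": time; "joint_pos": joint angles; "qd": joint speeds; "joint_efforts": joint torques, N m; "tool_pos": TCP position; "tcp_rot": TCP orientation; "ft_force": force on the tool from outside, world axes, zero at the start; "wrist_torque": the same for the moment, N m; "finger_gap": finger opening in mm; "grip_force": force on a finger pad.
Only numpy, scipy, OpenCV 4.12 (cv2) and the standard library are available. Lean on these libraries where they do the work, as an engineer would, in place of code of your own. Each camera call takes 0.05 s, during which the arm holds its last target. There are 200 camera calls.

## Working session

There is one attempt and no reset: what is moved stays moved. The work goes in short steps, Python scripts to look and compute and a shell command to move; the robot and the scene stay as the last step left them, time stands still between calls to the robot, and variables do not carry over. Pictures are saved under pics/ and viewed, at most 12 in all, crops included, and the job is handed in when it is done.

```bash
mkdir -p pics
cat > h.py <<'E'
import numpy as np, cv2
from bench import r
def K(c,h=420):
    f=h/2/np.tan(np.radians(c['vfov'])/2); return f,c['cx'],c['cy']
def cam(name):
    c=r.calibration(name); f,cx,cy=K(c)
    if name=='wrist': 
        return f,cx,cy,None,c
    R=cv2.Rodrigues(np.array(c['rvec'],float))[0]; return f,cx,cy,R,np.array(c['tvec'],float).ravel()
def cloud(name):
    """world points per pixel (HxWx3) from depth"""
    s=r.sense(); im,d=r.snapshot(name); f,cx,cy,R,t=cam(name)
    v,u=np.mgrid[:420,:560]; P=np.dstack([(u-cx)/f*d,(v-cy)/f*d,d]).astype(float)
    if name=='wrist':
        T=np.array(t['tool_from_camera']); P=P@T[:3,:3].T+T[:3,3]
        from scipy.spatial.transform import Rotation as Ro
        P=P@Ro.from_euler('xyz',s['tcp_rot'],degrees=True).as_matrix().T+np.array(s['tool_pos'])
    else: P=(P-t)@R
    P[d==0]=np.nan
    return im,d,P
E
python3 - <<'E'
from h import *
print(r.sense())
for n in('scene','side'):
    im,d,P=cloud(n); cv2.imwrite(f'pics/{n}.png',im); np.save(n+'.npy',P); print(n,r.calibration(n),(d==0).mean())
E
```

```text
{'time': 0.0, 'joint_pos': array([ 5.97346299e+01,  7.51647448e+00,  8.53294099e+01,  2.76768252e-04,
        8.72625346e+01, -4.89362491e+00]), 'qd': array([-0.04131571, -0.0663414 , -0.00433172, -0.09720126,  0.05082392,
        0.04026104]), 'joint_efforts': array([ 2.21401901e-04, -5.69422066e+01, -5.00542116e+01, -2.99050453e-04,
        1.52817601e-02, -1.21178263e-05]), 'tool_pos': array([256.81323079, 541.6830536 , 249.22891505]), 'tcp_rot': array([-1.79892000e+02, -9.52420840e-03,  1.54628232e+02]), 'ft_force': array([0.18787736, 0.2157248 , 0.12987562]), 'wrist_torque': array([ 0.00656887, -0.0246966 ,  0.0028897 ]), 'grip_force': 0.0, 'finger_gap': 85.08037646922858}
scene {'vfov': 57.79964836784967, 'cx': 281.65731814197864, 'cy': 207.6876447804975, 'rvec': array([ 1.21577243,  2.38640166, -0.88243991]), 'tvec': array([ 380.59705869, -240.41041518, 1655.53688844])} 0.0038562925170068027
side {'vfov': 43.45524513425069, 'cx': 274.6392479387802, 'cy': 213.33008100200846, 'rvec': array([ 2.356572  , -0.46936058,  0.16287846]), 'tvec': array([-529.70632337,  177.5293039 , 1480.87704306])} 0.00405187074829932
```

View pics/scene.png

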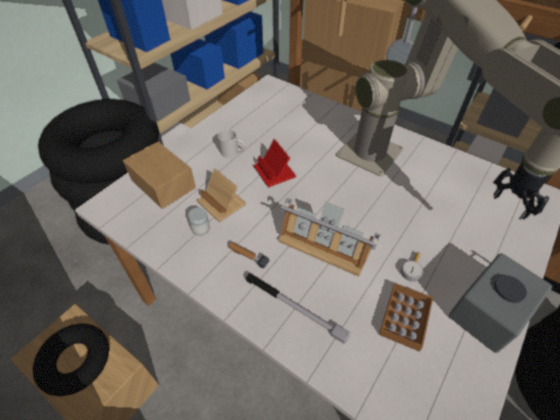

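View pics/side.png

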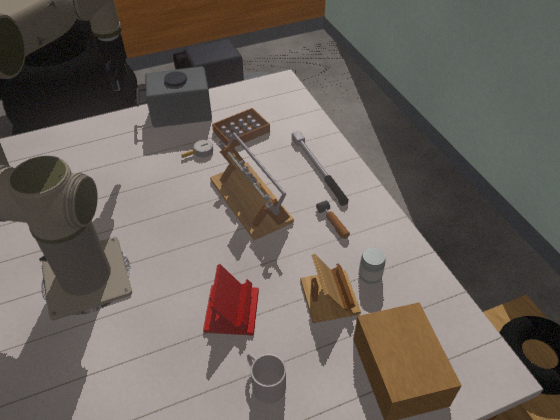

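Scene view: the rack is at (325,240), with what looks like the tall plate at (330,215) in its middle slot. The easel candidates are the wooden one at (220,196) and the red one at (275,165). The wooden one fits the description and the red one is the decoy. Next is an enlarged crop to confirm.

Run:
```python
from h import *
im=cv2.imread('pics/scene.png'); P=np.load('scene.npy'); 
c=cv2.resize(im[160:280,190:390],None,fx=4,fy=4,interpolation=cv2.INTER_CUBIC); cv2.imwrite('pics/crop1.png',c)
def at(u,v): return np.round(np.nanmedian(P[v-1:v+2,u-1:u+2].reshape(-1,3),0),0)
for n,u,v in [('easel',220,190),('easelfoot',235,208),('tall',330,214),('rackfront',330,255),('bar',320,224),('red',272,160),('tin',198,220),('mug',228,143),('gauge',412,270),('roller',240,248)]: print(n,at(u,v))
```

```text
easel [ 597. -320.   75.]
easelfoot [ 595. -255.   14.]
tall [513.  95. 146.]
rackfront [569. 144.  20.]
bar [537.  78.  99.]
red [ 343. -270.   63.]
tin [ 753. -277.   84.]
mug [ 380. -469.   78.]
gauge [468. 392.  29.]
roller [ 731. -115.   30.]
```

View pics/crop1.png

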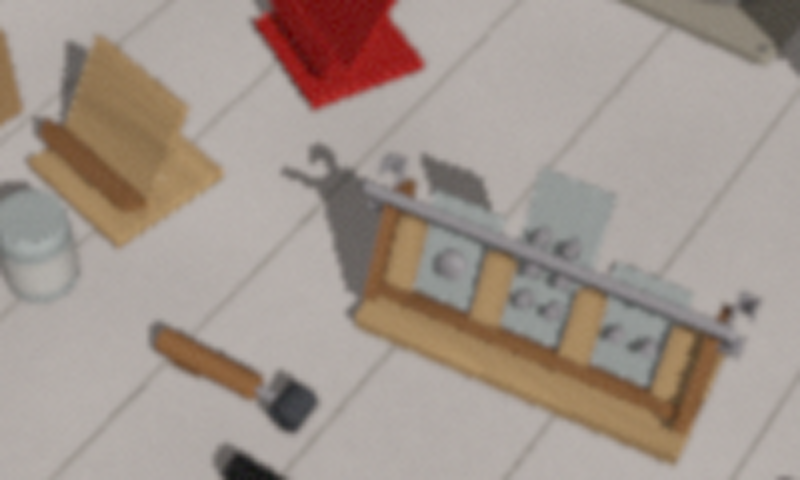

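The crop confirms the tall plate (six caps, standing highest) in the middle slot at crop (565,250). The bail is forward from (370,185) to (735,345). The wooden easel at (120,140) is the target.

Run:
```python
from h import *
def pca(X):
    c=X.mean(0); u,s,v=np.linalg.svd(X-c,full_matrices=False); return c,v,s/np.sqrt(len(X))
S=np.load('scene.npy'); D=np.load('side.npy')
ims={'s':cv2.imread('pics/scene.png'),'d':cv2.imread('pics/side.png')}
for k,P in(('s',S),('d',D)):
    hsv=cv2.cvtColor(ims[k],cv2.COLOR_BGR2HSV).astype(int); H,Sa,V=hsv[...,0],hsv[...,1],hsv[...,2]
    wood=(H>8)&(H<28)&(Sa>70)
    x,y,z=P[...,0],P[...,1],P[...,2]
    # easel
    for nm,(cx,cy,rad) in {'easel':(600,-310,130),'rack':(545,110,230)}.items():
        near=np.hypot(x-cx,y-cy)<rad
        m=wood&near&(z>-5)&(z<200)
        q=P[m]; lo=q[q[:,2]<32]
        print(k,nm,len(q),'foot rect',cv2.minAreaRect(lo[:,:2].astype(np.float32)),'zpct',np.percentile(lo[:,2],[10,50,90]).round(),'zmax',q[:,2].max().round())
        rr=cv2.minAreaRect(q[:,:2].astype(np.float32)); print('   all',rr)
    # plates: greyish low saturation, above z 45
    g=(Sa<70)&(np.hypot(x-530,y-110)<200)&(z>45)&(z<200)
    print(k,'grey',g.sum()); np.save(k+'g.npy',P[g])
    q=P[g]; top=q[q[:,2]>130]; 
    if len(top)>10:
        c,v,s=pca(top); print('  tall top',c.round(1),'n',v[2].round(3),'sd',s.round(1),'lean',np.degrees(np.arcsin(abs(v[2][2]))).round(1),'yaw',np.degrees(np.arctan2(v[2][1],v[2][0])).round(1),'zmax',top[:,2].max())
# easel board plane (scene) 
for k,P in(('s',S),):
    q=P[183:195,214:226].reshape(-1,3); c,v,s=pca(q); print('board',c.round(1),v[2].round(3),s.round(1),'yaw',np.degrees(np.arctan2(v[2][1],v[2][0])).round(1))
```

```text
s easel 1324 foot rect ((601.7769165039062, -319.2221984863281), (139.04747009277344, 131.40609741210938), 78.4624252319336) zpct [10. 15. 18.] zmax 123.0
   all ((602.2138061523438, -319.796630859375), (140.568115234375, 130.9818878173828), 79.72815704345703)
s rack 1996 foot rect ((546.4912719726562, 86.7005615234375), (118.01011657714844, 331.69696044921875), 9.19714641571045) zpct [12. 19. 22.] zmax 123.0
   all ((546.4912719726562, 86.7005615234375), (118.01011657714844, 331.69696044921875), 9.19714641571045)
s grey 1936
  tall top [534.9 104.2 152.3] n [0.034 0.001 0.999] sd [76.1 27.9 10.8] lean 88.1 yaw 1.7 zmax 177.5684164487985
d easel 2498 foot rect ((619.8591918945312, -296.3403625488281), (209.59823608398438, 162.99916076660156), 79.73686218261719) zpct [10. 14. 18.] zmax 123.0
   all ((619.8591918945312, -296.3403625488281), (209.59823608398438, 162.99916076660156), 79.73686218261719)
d rack 3131 foot rect ((531.1699829101562, 96.0903091430664), (151.8418731689453, 307.5774841308594), 8.024415969848633) zpct [13. 18. 22.] zmax 176.0
   all ((531.5479736328125, 93.40868377685547), (151.8418731689453, 312.9937744140625), 8.024415969848633)
d grey 818
  tall top [545.5  85.9 150.1] n [ 0.005 -0.    -1.   ] sd [99.8 23.  10.5] lean 89.7 yaw -4.7 zmax 180.35137952521373
board [ 594.3 -323.7   76. ] [ 0.853 -0.157  0.498] [18.9 12.7  1.8] yaw -10.4
```

```bash
cat >> h.py <<'E'
from scipy.spatial.transform import Rotation as Ro
def grasp_R(yaw,lean):
    """tool x = fixture y, tool y = plate normal (to customer, up), tool z = down the lean"""
    y,l=np.radians(yaw),np.radians(lean); c,s=np.cos(y),np.sin(y)
    X=np.array([-s,c,0]); Z=np.array([c*np.sin(l),s*np.sin(l),-np.cos(l)]); return np.column_stack([X,np.cross(Z,X),Z])
def plan(pos,R):
    s=r.sense(); R0=Ro.from_euler('xyz',s['tcp_rot'],degrees=True).as_matrix()
    d=R0.T@(np.array(pos)-s['tool_pos']); rv=np.degrees(Ro.from_matrix(R0.T@R).as_rotvec())
    print('t',round(s['time'],2),'at',s['tool_pos'].round(1),'shift(tool)mm',d.round(1),'|%.0f|'%np.linalg.norm(d),'then turn',rv.round(2),'shift after turn',(R.T@(np.array(pos)-s['tool_pos'])).round(1))
E
python3 - <<'E'
from h import *
print(r.calibration('wrist'))
plan((448,80,290),grasp_R(9,25))
E
```

```text
{'vfov': 60.28229484986303, 'cx': 282.22923715412395, 'cy': 209.49769042443245, 'tool_from_camera': array([[ 7.17565815e-04, -9.60981555e-01, -2.76611524e-01,
         7.06886351e+01],
       [ 9.99997860e-01,  1.22630820e-03, -1.66621867e-03,
         1.15911113e+00],
       [ 1.94041639e-03, -2.76609737e-01,  9.60980379e-01,
        -1.23619800e+02],
       [ 0.00000000e+00,  0.00000000e+00,  0.00000000e+00,
         1.00000000e+00]])}
t 0.1 at [256.8 541.7 249.3] shift(tool)mm [-370.6 -335.3  -40.2] |501| then turn [-23.09 -12.09  54.73] shift after turn [-485.9  122.9   12.4]
```

```bash
python3 -m handwheel '[[-0.0232,-0.021,-0.0025,0,0,0,0.085],[-0.0232,-0.021,-0.0025,0,0,0,0.085],[-0.0232,-0.021,-0.0025,0,0,0,0.085],[-0.0232,-0.021,-0.0025,0,0,0,0.085],[-0.0232,-0.021,-0.0025,0,0,0,0.085],[-0.0232,-0.021,-0.0025,0,0,0,0.085],[-0.0232,-0.021,-0.0025,0,0,0,0.085],[-0.0232,-0.021,-0.0025,0,0,0,0.085]]' && python3 -m handwheel '[[-0.0232,-0.021,-0.0025,0,0,0,0.085],[-0.0232,-0.021,-0.0025,0,0,0,0.085],[-0.0232,-0.021,-0.0025,0,0,0,0.085],[-0.0232,-0.021,-0.0025,0,0,0,0.085],[-0.0232,-0.021,-0.0025,0,0,0,0.085],[-0.0232,-0.021,-0.0025,0,0,0,0.085],[-0.0232,-0.021,-0.0025,0,0,0,0.085],[-0.0232,-0.021,-0.0025,0,0,0,0.085]]' && python3 -m handwheel '[[0,0,0,-1.92,-1.01,4.56,0.085],[0,0,0,-1.92,-1.01,4.56,0.085],[0,0,0,-1.92,-1.01,4.56,0.085],[0,0,0,-1.92,-1.01,4.56,0.085],[0,0,0,-1.92,-1.01,4.56,0.085],[0,0,0,-1.92,-1.01,4.56,0.085],[0,0,0,-1.92,-1.01,4.56,0.085],[0,0,0,-1.92,-1.01,4.56,0.085]]' && python3 -m handwheel '[[0,0,0,-1.92,-1.01,4.56,0.085],[0,0,0,-1.92,-1.01,4.56,0.085],[0,0,0,-1.92,-1.01,4.56,0.085],[0,0,0,-1.92,-1.01,4.56,0.085],[0,0,0,0,0,0,0.085],[0,0,0,0,0,0,0.085]]'
python3 - <<'E'
from h import *
plan((448,80,290),grasp_R(9,25))
im,d,P=cloud('wrist'); cv2.imwrite('pics/w1.png',im); np.save('w1.npy',P)
E
```

```text
time: 0.77
tool_pos: [352.8, 309.3, 270.0]
tcp_rot: [-180.0, -0.0, 154.6]
ft_force: [-0.4, 0.4, -0.4]
finger_gap: 85.2
grip_force: 0.0
time: 1.43
tool_pos: [448.6, 77.9, 290.1]
tcp_rot: [-180.0, -0.0, 154.6]
ft_force: [0.3, -0.5, -0.2]
finger_gap: 85.1
grip_force: 0.0
time: 2.1
tool_pos: [448.3, 79.3, 289.8]
tcp_rot: [163.1, 2.7, 117.2]
ft_force: [-0.6, 0.6, -0.4]
finger_gap: 84.9
grip_force: 0.0
time: 2.6
tool_pos: [448.0, 79.7, 290.0]
tcp_rot: [155.0, 0.0, 99.2]
ft_force: [0.1, 0.3, -0.1]
finger_gap: 85.1
grip_force: 0.0
t 2.6 at [448.   79.7 290. ] shift(tool)mm [ 0.3  0.  -0. ] |0| then turn [-0.01 -0.06  0.16] shift after turn [ 0.3  0.  -0. ]
```

View pics/w1.png

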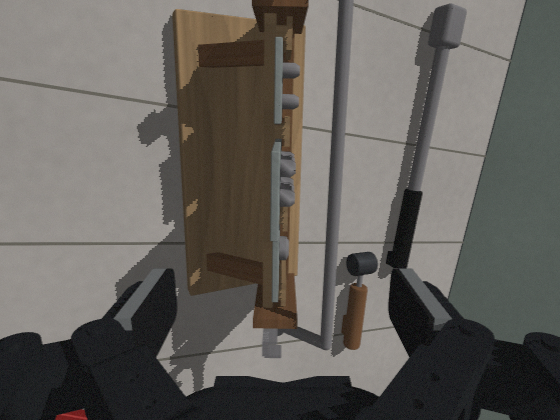

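Wrist view: the tall plate's top edge is at (276,142–242), the short plates are at (278,38–122) and (275,235–302), and the bail bar runs from (345,0) to (327,345).

Run:
```python
from h import *
P=np.load('w1.npy'); im=cv2.imread('pics/w1.png'); hsv=cv2.cvtColor(im,cv2.COLOR_BGR2HSV)
def top(r0,r1,zlo,zhi,c0,c1,n):
    q=P[r0:r1,c0:c1].reshape(-1,3); q=q[(q[:,2]>zlo)&(q[:,2]<zhi)]
    vx,vy,x,y=cv2.fitLine(q[:,:2].astype(np.float32),cv2.DIST_HUBER,0,.01,.01).ravel()
    print(n,len(q),'med',np.median(q,0).round(1),'yaw',(np.degrees(np.arctan2(vy,vx))%180-90).round(2),'zpct',np.percentile(q[:,2],[5,50,95]).round(1)); return q
q=top(130,255,160,190,262,290,'tall'); print('tall y-ends', q[q[:,1].argmin()].round(1), q[q[:,1].argmax()].round(1))
top(36,120,105,135,262,290,'shortL'); top(240,300,105,135,262,290,'shortR')
# bar
b=top(20,330,70,140,322,352,'bar'); 
# all plate tops combined yaw; foot rear edge, board plane
q=P[100:220,200:250].reshape(-1,3);q=q[~np.isnan(q[:,0])]
c=q.mean(0);v=np.linalg.svd(q-c,full_matrices=False)[2]; n=v[2]*np.sign(v[2][0]); print('board',c.round(1),n.round(3),'yaw',np.degrees(np.arctan2(n[1],n[0])).round(2),'el',np.degrees(np.arcsin(n[2])).round(2))
R=grasp_R(9,25)
for rr in range(130,256,6): print(rr,(P[rr,268:288,2]).round(0).tolist())
```

```text
tall 793 med [494.2  98.4 173.5] yaw 7.74 zpct [171.3 173.5 175. ]
tall y-ends [497.1  63.2 172.3] [497.8 129.1 162.2]
shortL 640 med [506.3 183.3 123.7] yaw 7.91 zpct [121.7 123.7 125.2]
shortR 396 med [529.1  17.3 124. ] yaw 8.11 zpct [121.9 124.  125.5]Traceback (most recent call last):
  File "<stdin>", line 10, in <module>
  File "<stdin>", line 5, in top
cv2.error: OpenCV(4.12.0) /io/opencv/modules/imgproc/src/linefit.cpp:50: error: (-215:Assertion failed) count > 0 in function 'fitLine2D_wods'
```

Run:
```python
from h import *
P=np.load('w1.npy')
q=P[10:330,318:352].reshape(-1,3); q=q[(q[:,2]>125)&(q[:,2]<175)]
slot=np.array([557.1,105.9,38]); y=np.radians(7.8); xh=np.array([np.cos(y),np.sin(y),0]); u=-np.sin(np.radians(25))*xh+np.array([0,0,np.cos(np.radians(25))])
piv=slot+65*u; w=q-piv; a=w@xh; print('bar z',np.percentile(q[:,2],[5,50,95]).round(1),'fwd',np.median(a).round(1),'theta',(np.arctan2(np.median(a),np.median(w[:,2])-3)+np.radians(25)).round(3),len(q))
R=grasp_R(7.8,25)
t=slot+138*u; print(t.round(1)); plan(t-R[:,2]*0,R)
```

```text
bar z [148.  153.  154.7] fwd 27.6 theta 0.915 4211
[499.3  98.  163.1]
t 2.65 at [448.3  79.6 290.2] shift(tool)mm [ 10.   -5.4 137.7] |138| then turn [-0.02 -0.56  1.26] shift after turn [ 11.3  -5.6 137.6]
```

```bash
python3 -m handwheel '[[0,0,0,0,-0.56,1.26,0.036],[0.0113,-0.0056,0,0,0,0,0.036],[0,0,0.03,0,0,0,0.036],[0,0,0.03,0,0,0,0.036],[0,0,0.02,0,0,0,0.036],[0,0,0,0,0,0,0.036],[0,0,0,0,0,0,0.036]]'
python3 - <<'E'
from h import *
R=grasp_R(7.8,25); plan((499.3,98,163.1),R)
im,d,P=cloud('wrist'); cv2.imwrite('pics/w2.png',im)
E
```

```text
time: 3.23
tool_pos: [474.8, 94.5, 214.1]
tcp_rot: [155.2, -0.0, 97.7]
ft_force: [-0.7, -0.6, 0.2]
finger_gap: 36.2
grip_force: 0.0
t 3.23 at [474.8  94.5 214.1] shift(tool)mm [ 0.2  1.1 56.7] |57| then turn [-0.22  0.   -0.11] shift after turn [ 0.2  0.9 56.7]
```

View pics/w2.png

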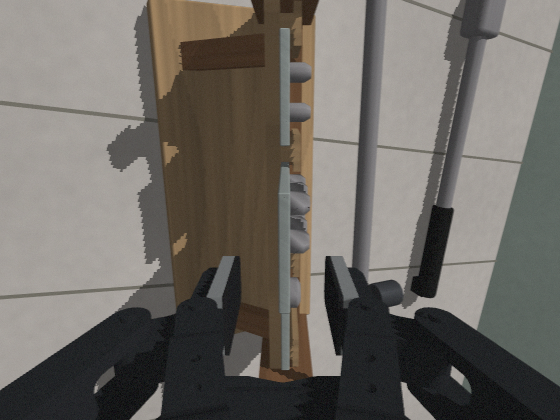

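The fingers straddle the tall plate at (285,170–310), pads at columns 240 and 327, with the bar clear at column 370. Going down to grip.

```bash
python3 -m handwheel '[[0.0002,0.001,0.02,0,0,0,0.036],[0,0,0.02,0,0,0,0.036],[0,0,0.0167,0,0,0,0.036],[0,0,0,0,0,0,0.036],[0,0,0,0,0,0,0.02],[0,0,0,0,0,0,0.0],[0,0,0,0,0,0,0.0],[0,0,0,0,0,0,0.0]]' 60 && python3 -m handwheel '[[0,0,0,0,0,0,0.0],[0,0,0,0,0,0,0.0],[0,0,0,0,0,0,0.0]]'
```

```text
time: 3.95
tool_pos: [500.3, 98.1, 166.7]
tcp_rot: [154.9, -0.0, 97.6]
ft_force: [-9.5, -1.3, 7.8]
finger_gap: 4.9
grip_force: 59.3
time: 4.2
tool_pos: [500.3, 98.1, 166.7]
tcp_rot: [154.9, -0.0, 97.6]
ft_force: [-8.9, -1.7, 7.5]
finger_gap: 5.1
grip_force: 59.3
```

```bash
python3 -m handwheel '[[0,0,-0.006,0,0,0,0],[0,0,-0.01,0,0,0,0],[0,0,-0.012,0,0,0,0],[0,0,-0.012,0,0,0,0],[0,0,-0.012,0,0,0,0],[0,0,-0.012,0,0,0,0],[0,0,-0.012,0,0,0,0],[0,0,-0.012,0,0,0,0]]' && python3 -m handwheel '[[0,0,-0.012,0,0,0,0],[0,0,-0.012,0,0,0,0],[0,0,-0.012,0,0,0,0],[0,0,-0.012,0,0,0,0],[0,0,-0.012,0,0,0,0],[0,0,-0.01,0,0,0,0],[0,0,-0.006,0,0,0,0],[0,0,0,0,0,0,0]]'
python3 - <<'E'
from h import *
im,d,P=cloud('wrist'); cv2.imwrite('pics/w3.png',im); np.save('w3.npy',P)
# easel: refine frame & plan
y=np.radians(-10.5); xh=np.array([np.cos(y),np.sin(y),0]); seat=np.array([602,-319.5,33.5])+22.6*xh; print('seat',seat.round(1))
E
```

```text
time: 4.87
tool_pos: [462.7, 93.1, 245.8]
tcp_rot: [154.9, -0.1, 97.6]
ft_force: [0.6, 0.1, -2.2]
finger_gap: 5.2
grip_force: 58.7
time: 5.53
tool_pos: [431.5, 88.8, 315.4]
tcp_rot: [154.8, -0.0, 97.6]
ft_force: [-0.5, -0.6, -2.5]
finger_gap: 5.0
grip_force: 58.7
seat [ 624.2 -323.6   33.5]
```

View pics/w3.png

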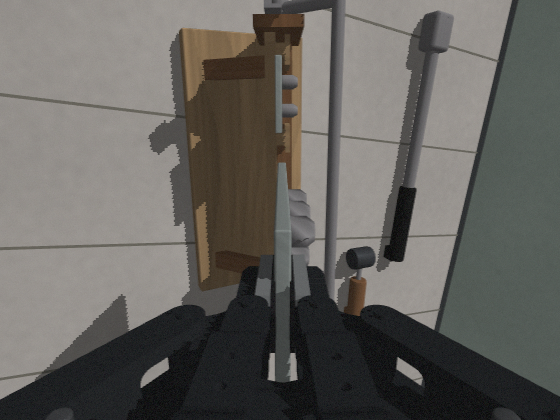

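Run:
```python
from h import *
s=r.sense(); R0=Ro.from_euler('xyz',s['tcp_rot'],degrees=True).as_matrix()
T=(np.load('w3.npy')-s['tool_pos'])@R0
for rr in list(range(160,256,8)): 
    seg=T[rr,272:292]; print(rr,'x',seg[:,0].round(0).tolist()[::6],'y',seg[:,1].round(1).tolist()[::3],'z',seg[:,2].round(0).tolist()[::3])
```

```text
160 x [18.0, 9.0, 9.0, 9.0] y [-9.6, -6.6, -4.3, -0.7, 2.8, 6.4, 9.9] z [239.0, 239.0, 305.0, 304.0, 304.0, 304.0, 303.0]
168 x [10.0, 31.0, 32.0, nan] y [-9.7, -6.6, -2.1, -0.1, 1.8, 6.4, nan] z [240.0, 239.0, 114.0, 114.0, 112.0, 305.0, nan]
176 x [2.0, 31.0, 31.0, -11.0] y [-9.7, -6.6, -1.8, -0.0, 1.7, 6.5, 10.1] z [240.0, 238.0, 85.0, 87.0, 85.0, 305.0, 304.0]
184 x [-6.0, 32.0, 31.0, -21.0] y [-9.7, -6.7, -1.5, 0.0, 1.6, 3.2, 10.2] z [237.0, 240.0, 62.0, 62.0, 62.0, 66.0, 305.0]
192 x [-15.0, 31.0, 31.0, 18.0] y [-9.8, -6.7, -1.3, 0.1, 1.5, 3.0, 5.7] z [239.0, 240.0, 44.0, 45.0, 45.0, 45.0, 102.0]
200 x [-23.0, 31.0, 31.0, 13.0] y [-9.8, -6.7, -1.2, 0.1, 1.5, 2.8, 5.7] z [238.0, 238.0, 30.0, 29.0, 29.0, 29.0, 98.0]
208 x [-32.0, 31.0, 31.0, 16.0] y [-9.9, -2.3, -1.0, 0.2, 1.4, 2.6, 5.0] z [239.0, 19.0, 18.0, 17.0, 17.0, 16.0, 69.0]
216 x [-41.0, 31.0, 31.0, 18.0] y [-9.9, -2.1, -0.9, 0.2, 1.4, 2.5, 4.6] z [238.0, 7.0, 6.0, 5.0, 6.0, 6.0, 48.0]
224 x [-49.0, 31.0, 31.0, 31.0] y [-10.0, -1.9, -0.8, 0.3, 1.3, 2.4, 3.4] z [238.0, -4.0, -2.0, -3.0, -4.0, -4.0, -4.0]
232 x [-59.0, 30.0, 30.0, 30.0] y [-10.1, -1.7, -0.7, 0.3, 1.3, 2.3, 3.3] z [240.0, -10.0, -9.0, -10.0, -9.0, -9.0, -10.0]
240 x [-68.0, 28.0, 27.0, 28.0] y [-10.1, -1.8, -0.7, 0.3, 1.3, 2.3, 3.3] z [238.0, -9.0, -11.0, -10.0, -9.0, -10.0, -10.0]
248 x [-77.0, 25.0, 25.0, 25.0] y [-10.2, -1.8, -0.7, 0.3, 1.3, 2.3, 3.3] z [238.0, -9.0, -9.0, -10.0, -11.0, -10.0, -10.0]
```

```bash
cat >> h.py <<'E'
def easel(ox,oy,yaw,lean=30,gap=5,up=0,off=(-2,0,140.5)):
    """TCP pose that holds the plate's origin `gap` in front of the seat, `up` along the lean"""
    y=np.radians(yaw); xh=np.array([np.cos(y),np.sin(y),0]); l=np.radians(30)
    u=-np.sin(l)*xh+np.array([0,0,np.cos(l)]); n=np.cos(l)*xh+np.array([0,0,np.sin(l)])
    o=np.array([ox,oy,33.5])+22.6*xh+gap*n+up*u; R=grasp_R(yaw,lean); return o-R@np.array(off,float),R
E
python3 -c "
from h import *
p,R=easel(602,-319.5,-10.5,up=130); print(p.round(1)); plan(p,R)"
```

```text
[ 495.9 -297.8  270.3]
t 5.58 at [431.5  88.8 314.2] shift(tool)mm [-391.7   -7.2   44.8] |394| then turn [-4.82 -8.43 16.04] shift after turn [-368.4   93.8  104.9]
```

```bash
python3 -m handwheel '[[-0.01,0,0.001,0,0,0,0],[-0.02,0,0.002,0,0,0,0],[-0.0245,-0.0005,0.003,0,0,0,0],[-0.0245,-0.0005,0.003,0,0,0,0],[-0.0245,-0.0005,0.003,0,0,0,0],[-0.0245,-0.0005,0.003,0,0,0,0],[-0.0245,-0.0005,0.003,0,0,0,0],[-0.0245,-0.0005,0.003,0,0,0,0]]' && python3 -m handwheel '[[-0.0245,-0.0005,0.003,0,0,0,0],[-0.0245,-0.0005,0.003,0,0,0,0],[-0.0245,-0.0005,0.003,0,0,0,0],[-0.0245,-0.0005,0.003,0,0,0,0],[-0.0245,-0.0005,0.003,0,0,0,0],[-0.0245,-0.0005,0.003,0,0,0,0],[-0.0245,-0.0005,0.003,0,0,0,0],[-0.02,0,0.002,0,0,0,0]]' && python3 -m handwheel '[[-0.015,0,0.001,0,0,0,0],[-0.008,0,0,0,0,0,0],[0,0,0,-0.96,-1.69,3.21,0],[0,0,0,-0.96,-1.69,3.21,0],[0,0,0,-0.96,-1.69,3.21,0],[0,0,0,-0.96,-1.69,3.21,0],[0,0,0,-0.96,-1.69,3.21,0],[0,0,0,0,0,0,0]]'
python3 - <<'E'
from h import *
p,R=easel(602,-319.5,-10.5,up=130); plan(p,R)
im,d,P=cloud('wrist'); cv2.imwrite('pics/w4.png',im); np.save('w4.npy',P)
im,d,P=cloud('side'); np.save('side4.npy',P); cv2.imwrite('pics/side4.png',im)
E
```

```text
time: 6.25
tool_pos: [460.7, -87.1, 291.3]
tcp_rot: [155.0, -0.1, 97.6]
ft_force: [1.1, 0.0, -2.7]
finger_gap: 5.2
grip_force: 58.7
time: 6.92
tool_pos: [492.4, -276.3, 268.1]
tcp_rot: [155.1, -0.1, 97.6]
ft_force: [0.5, -0.5, -3.2]
finger_gap: 4.9
grip_force: 58.8
time: 7.58
tool_pos: [496.0, -296.2, 268.0]
tcp_rot: [150.2, -0.0, 79.4]
ft_force: [-0.5, -0.1, -2.0]
finger_gap: 4.7
grip_force: 58.7
t 7.58 at [ 496.  -296.2  268. ] shift(tool)mm [-1.5  1.3 -1.8] |3| then turn [-0.16  0.04 -0.12] shift after turn [-1.5  1.3 -1.8]
```

View pics/w4.png

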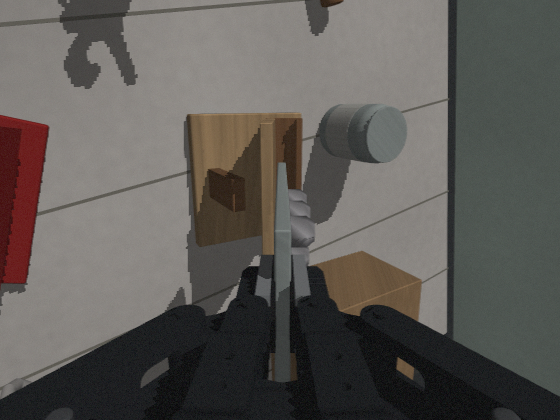

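The plate hangs just in front of the board: board top edge at columns 262–273, ledge at 275–300. Now refining the easel's pose from this view.

Run:
```python
from h import *
y=np.radians(-10.5); c,s=np.cos(y),np.sin(y)
P=np.load('w4.npy'); E=P-np.array([602,-319.5,0]); E=np.dstack([E[...,0]*c+E[...,1]*s,-E[...,0]*s+E[...,1]*c,E[...,2]])
for rr in (117,120,128,140,155,170):
    print(rr,[tuple(E[rr,k].round(0)) for k in range(188,304,5)])
b=E[130:160,255:278].reshape(-1,3); b=b[(b[:,2]>105)&(b[:,2]<130)]; print('topedge',len(b),np.percentile(b,[2,50,98],axis=0).round(1))
f=cv2.fitLine(b[:,:2].astype(np.float32),cv2.DIST_HUBER,0,.01,.01).ravel(); print('yaw corr',np.degrees(np.arctan2(-f[0]*np.sign(f[1]),abs(f[1]))).round(2))
col=E[:,267]; k=(col[:,2]>105)&(col[:,2]<130); print('board top y max',col[k][:,1].max())
```

```text
117 [(np.float64(-67.0), np.float64(63.0), np.float64(8.0)), (np.float64(-64.0), np.float64(63.0), np.float64(13.0)), (np.float64(-59.0), np.float64(63.0), np.float64(13.0)), (np.float64(-54.0), np.float64(63.0), np.float64(14.0)), (np.float64(-49.0), np.float64(63.0), np.float64(14.0)), (np.float64(-44.0), np.float64(63.0), np.float64(15.0)), (np.float64(-38.0), np.float64(63.0), np.float64(14.0)), (np.float64(-33.0), np.float64(63.0), np.float64(14.0)), (np.float64(-28.0), np.float64(63.0), np.float64(14.0)), (np.float64(-22.0), np.float64(63.0), np.float64(14.0)), (np.float64(-16.0), np.float64(63.0), np.float64(13.0)), (np.float64(-11.0), np.float64(63.0), np.float64(14.0)), (np.float64(-5.0), np.float64(62.0), np.float64(15.0)), (np.float64(1.0), np.float64(62.0), np.float64(13.0)), (np.float64(6.0), np.float64(62.0), np.float64(15.0)), (np.float64(12.0), np.float64(62.0), np.float64(15.0)), (np.float64(20.0), np.float64(62.0), np.float64(13.0)), (np.float64(25.0), np.float64(62.0), np.float64(14.0)), (np.float64(31.0), np.float64(62.0), np.float64(14.0)), (np.float64(38.0), np.
[... 6489 characters left out ...]
64(15.0)), (np.float64(6.0), np.float64(5.0), np.float64(14.0)), (np.float64(-39.0), np.float64(24.0), np.float64(115.0)), (np.float64(-35.0), np.float64(24.0), np.float64(116.0)), (np.float64(-26.0), np.float64(22.0), np.float64(108.0)), (np.float64(-57.0), np.float64(35.0), np.float64(173.0)), (np.float64(-56.0), np.float64(35.0), np.float64(176.0)), (np.float64(30.0), np.float64(6.0), np.float64(38.0)), (np.float64(34.0), np.float64(7.0), np.float64(42.0)), (np.float64(33.0), np.float64(9.0), np.float64(54.0)), (np.float64(75.0), np.float64(-3.0), np.float64(-0.0))]
topedge 389 [[-40.4  32.9 112.1]
 [-36.3  44.8 116.1]
 [-31.6  55.8 119. ]]
yaw corr 2.08
board top y max 61.650039571986255
```

```bash
python3 -m handwheel '[[-0.0035,0.0015,0,0,0,0,0],[0,0,0.01,0,0,0,0],[0,0,0.02,0,0,0,0],[0,0,0.02,0,0,0,0],[0,0,0.02,0,0,0,0],[0,0,0.02,0,0,0,0],[0,0,0.015,0,0,0,0],[0,0,0.008,0,0,0,0]]' && python3 -m handwheel '[[0,0,0.003,0,0,0,0],[0,0,0,0,0,0,0],[0,0,0,0,0,0,0],[0,0,0,0,0,0,0]]'
python3 - <<'E'
from h import *
p,R=easel(602,-319.5,-10.5,up=0); plan(p,R)
im,d,P=cloud('wrist'); cv2.imwrite('pics/w5.png',im); np.save('w5.npy',P)
im,d,P=cloud('side'); np.save('side5.npy',P)
cv2.imwrite('pics/side5.png',cv2.resize(im[200:340,260:430],None,fx=4,fy=4))
E
```

```text
time: 8.35
tool_pos: [552.1, -311.0, 168.3]
tcp_rot: [150.3, -0.1, 79.5]
ft_force: [-0.8, 0.5, -3.0]
finger_gap: 5.1
grip_force: 58.7
time: 8.68
tool_pos: [554.1, -312.3, 170.7]
tcp_rot: [150.0, 0.1, 79.5]
ft_force: [-0.6, -1.2, -2.3]
finger_gap: 4.9
grip_force: 58.8
t 8.68 at [ 554.1 -312.3  170.7] shift(tool)mm [ 3.7 -2.1 13.8] |14| then turn [-0.04  0.1   0.03] shift after turn [ 3.7 -2.1 13.8]
```

View pics/side5.png

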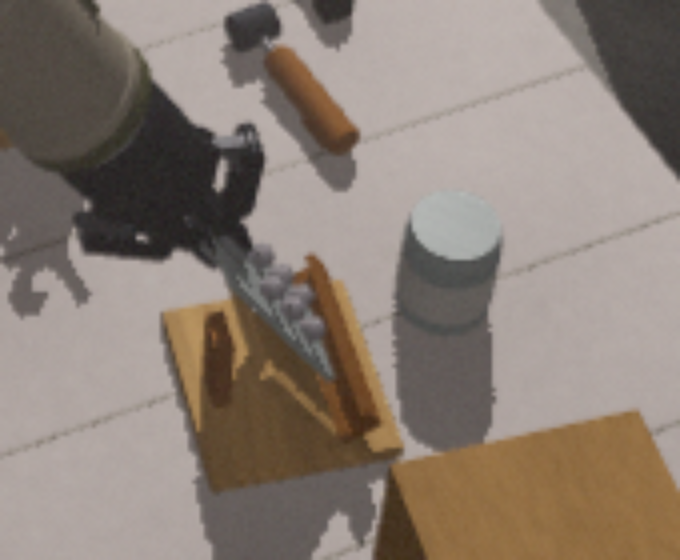

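Side view: the plate is over the ledge, between the board and the lip (bottom corner at (330,375)), with its caps towards the customer. Lowering slowly onto the ledge.

```bash
python3 -m handwheel '[[0,-0.001,0.003,0,0,0,0],[0,0,0.003,0,0,0,0],[0,0,0.002,0,0,0,0],[0,0,0.001,0,0,0,0],[0,0,0,0,0,0,0]]' && python3 -m handwheel '[[0,0,0.001,0,0,0,0],[0,0,0.001,0,0,0,0],[0,0,0,0,0,0,0]]'  && python3 -m handwheel '[[0,0,0.001,0,0,0,0],[0,0,0.001,0,0,0,0],[0,0,0,0,0,0,0]]'
```

```text
time: 9.2
tool_pos: [557.2, -312.2, 160.5]
tcp_rot: [150.2, 0.0, 79.5]
ft_force: [-0.2, -0.8, -2.9]
finger_gap: 5.2
grip_force: 58.8
time: 9.45
tool_pos: [558.4, -312.6, 159.2]
tcp_rot: [150.1, 0.0, 79.5]
ft_force: [-0.3, 0.5, -2.7]
finger_gap: 4.8
grip_force: 58.9
time: 9.7
tool_pos: [559.7, -313.1, 159.8]
tcp_rot: [150.0, 0.1, 79.5]
ft_force: [-14.4, 6.8, 16.3]
finger_gap: 5.0
grip_force: 62.6
```

```bash
python3 -m handwheel '[[0,-0.002,-0.001,0,0,0,0],[0,-0.0015,-0.0005,0,0,0,0],[0,0,0,0,0,0,0],[0,0,0,0,0,0,0.008],[0,0,0,0,0,0,0.014],[0,0,0,0,0,0,0.02],[0,0,0,0,0,0,0.03],[0,0,0,0,0,0,0.032]]' && python3 -m handwheel '[[0,0,0,0,0,0,0.032],[0,0,0,0,0,0,0.032],[0,0,0,0,0,0,0.032],[0,0,0,0,0,0,0.032]]'
python3 - <<'E'
from h import *
im,d,P=cloud('wrist'); cv2.imwrite('pics/w6.png',im); np.save('w6.npy',P)
E
```

```text
time: 10.37
tool_pos: [555.7, -312.2, 157.2]
tcp_rot: [150.1, 0.0, 79.5]
ft_force: [-0.7, -0.1, -0.4]
finger_gap: 31.7
grip_force: 0.0
time: 10.7
tool_pos: [555.6, -312.1, 157.1]
tcp_rot: [150.1, 0.0, 79.5]
ft_force: [0.3, -0.1, -0.1]
finger_gap: 32.1
grip_force: 0.0
```

View pics/w6.png

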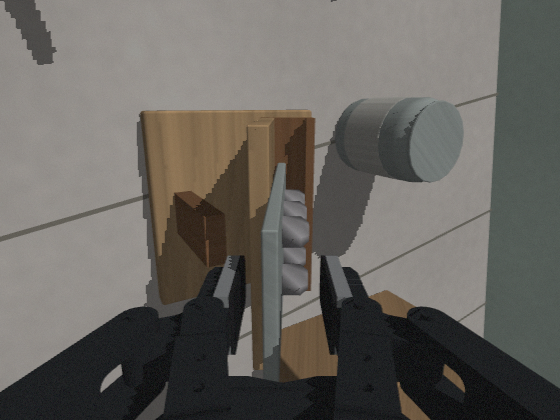

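The plate is let go and leaning back flush on the board: top edge at (272,230–380), board top at column 258. Retreating along the lean and planning for the bail.

```bash
python3 -m handwheel '[[0,0.001,-0.005,0,0,0,0.034],[0,0,-0.01,0,0,0,0.036],[0,0,-0.02,0,0,0,0.036],[0,0,-0.025,0,0,0,0.036],[0,0,-0.025,0,0,0,0.036],[0,0,-0.025,0,0,0,0.036],[0,0,-0.025,0,0,0,0.036],[0,0,-0.015,0,0,0,0.036]]'
cat >> h.py <<'E'
def bar(theta,up=0,slot=(557.1,105.9,38),yaw=7.8):
    y=np.radians(yaw); l=np.radians(25); xh=np.array([np.cos(y),np.sin(y),0]); zh=np.array([0,0,1.])
    u=-np.sin(l)*xh+np.cos(l)*zh; n=np.cos(l)*xh+np.sin(l)*zh
    return np.array(slot)+(65+60*np.cos(theta)+up)*u+60*np.sin(theta)*n
E
python3 - <<'E'
from h import *
plan(bar(.915,up=90),grasp_R(7.8,25))
im,d,P=cloud('scene'); cv2.imwrite('pics/s7.png',cv2.resize(im[160:240,180:300],None,fx=5,fy=5,interpolation=cv2.INTER_CUBIC))
# plate top in easel frame
s=r.sense(); y=np.radians(-10.5); c,sn=np.cos(y),np.sin(y); im,d,P=cloud('wrist'); E=P-np.array([602,-319.5,0]); E=np.dstack([E[...,0]*c+E[...,1]*sn,-E[...,0]*sn+E[...,1]*c,E[...,2]])
q=E[(E[...,2]>148)&(E[...,2]<175)&(abs(E[...,1])<60)&(E[...,0]>-90)&(E[...,0]<0)]
print('top',len(q),np.percentile(q,[2,50,98],axis=0).round(1).tolist())
E
```

```text
time: 11.42
tool_pos: [482.4, -298.9, 292.0]
tcp_rot: [149.9, 0.2, 79.5]
ft_force: [0.2, -0.9, 1.2]
finger_gap: 35.7
grip_force: 0.0
t 11.42 at [ 482.4 -298.9  292. ] shift(tool)mm [399.9 -61.   32.6] |406| then turn [  4.99   8.65 -16.17] shift after turn [390.9  57.1  93.1]
top 703 [[-57.9, -34.2, 150.7], [-55.1, -0.2, 162.8], [-46.5, 29.9, 164.8]]
```

View pics/s7.png

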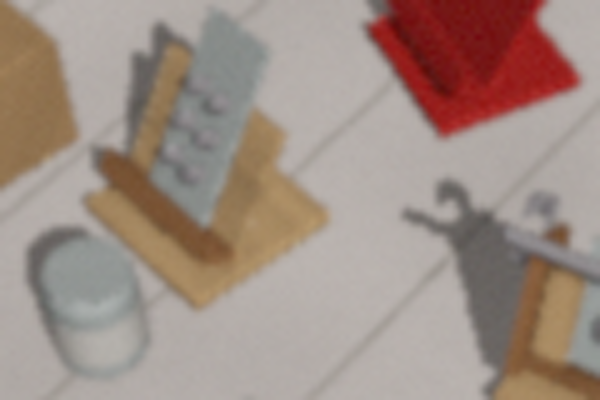

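The tall plate is seated (top edge z≈163, y≈0 in the easel frame, caps to the customer). On to the bail.

```bash
python3 -m handwheel '[[0.025,-0.0038,0.002,0,0,0,0.036],[0.025,-0.0038,0.002,0,0,0,0.036],[0.025,-0.0038,0.002,0,0,0,0.036],[0.025,-0.0038,0.002,0,0,0,0.036],[0.025,-0.0038,0.002,0,0,0,0.036],[0.025,-0.0038,0.002,0,0,0,0.036],[0.025,-0.0038,0.002,0,0,0,0.036],[0.025,-0.0038,0.002,0,0,0,0.036]]' && python3 -m handwheel '[[0.025,-0.0038,0.002,0,0,0,0.036],[0.025,-0.0038,0.002,0,0,0,0.036],[0.025,-0.0038,0.002,0,0,0,0.036],[0.025,-0.0038,0.002,0,0,0,0.036],[0.025,-0.0038,0.002,0,0,0,0.036],[0.025,-0.0038,0.002,0,0,0,0.036],[0.025,-0.0038,0.002,0,0,0,0.036],[0.025,-0.0038,0.002,0,0,0,0.036]]' && python3 -m handwheel '[[0,0,0,1,1.73,-3.23,0.036],[0,0,0,1,1.73,-3.23,0.036],[0,0,0,1,1.73,-3.23,0.036],[0,0,0,1,1.73,-3.23,0.036],[0,0,0,1,1.73,-3.23,0.036],[0,0,0,0,0,0,0.036],[0,0,0,0,0,0,0.036]]'
python3 - <<'E'
from h import *
s=r.sense(); im,d,P=cloud('wrist'); cv2.imwrite('pics/w8.png',im)
R=Ro.from_euler('xyz',s['tcp_rot'],degrees=True).as_matrix()
T=(P-s['tool_pos'])@R
piv=bar(0,up=-60); W=P-piv; y=np.radians(7.8); a=W[...,0]*np.cos(y)+W[...,1]*np.sin(y); yy=-W[...,0]*np.sin(y)+W[...,1]*np.cos(y)
rad=np.hypot(a,W[...,2]); m=(rad>50)&(rad<70)&(W[...,2]>10)&(abs(yy)<140)&(a>5)
print('n',m.sum(),'tool y,z of bar surface',np.percentile(T[m],[5,50,95],axis=0).round(1).tolist(),'theta',np.round(np.median(np.arctan2(a[m],W[...,2][m]))+np.radians(25),3),'rad',np.median(rad[m]).round(1))
plan(bar(.915),grasp_R(7.8,25))
E
```

```text
time: 12.18
tool_pos: [501.1, -97.2, 257.5]
tcp_rot: [150.2, 0.0, 79.5]
ft_force: [1.0, 0.1, -0.4]
finger_gap: 35.8
grip_force: 0.0
time: 12.85
tool_pos: [519.4, 103.0, 228.3]
tcp_rot: [150.2, 0.1, 79.5]
ft_force: [-0.3, -0.3, -0.1]
finger_gap: 35.9
grip_force: 0.0
time: 13.43
tool_pos: [519.8, 100.9, 228.7]
tcp_rot: [155.2, -0.2, 97.6]
ft_force: [0.0, 0.6, -0.6]
finger_gap: 35.8
grip_force: 0.0
n 6896 tool y,z of bar surface [[-95.3, -1.3, 83.5], [31.2, 3.4, 85.0], [115.6, 8.4, 87.9]] theta 0.9 rad 63.5
t 13.48 at [519.6 101.1 228.6] shift(tool)mm [-0.6  1.5 87.1] |87| then turn [-0.18 -0.13 -0.25] shift after turn [-0.4  1.2 87.2]
```

View pics/w8.png

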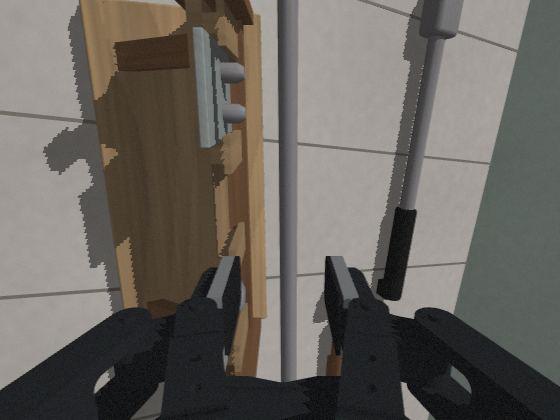

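The bar lies between the open fingers (column 288, pads at 240 and 328). Going down and caging it.

```bash
python3 -m handwheel '[[0,0.003,0.015,0,0,0,0.036],[0,0,0.025,0,0,0,0.036],[0,0,0.025,0,0,0,0.036],[0,0,0.015,0,0,0,0.036],[0,0,0.007,0,0,0,0.036],[0,0,0,0,0,0,0.02],[0,0,0,0,0,0,0.017],[0,0,0,0,0,0,0.017]]' 40 && python3 -m handwheel '[[0,0,0,0,0,0,0.017],[0,0,0,0,0,0,0.017]]'
python3 - <<'E'
from h import *
plan(bar(.9),grasp_R(7.8,25))
for t in np.arange(.9,-.01,-.1): print(round(t,1),round(60*np.sin(t),1),round(60*np.cos(t),1))
E
```

```text
time: 14.15
tool_pos: [559.1, 107.3, 153.1]
tcp_rot: [155.0, -0.2, 97.8]
ft_force: [-0.4, 0.1, 1.0]
finger_gap: 16.9
grip_force: 0.0
time: 14.32
tool_pos: [559.3, 107.1, 153.2]
tcp_rot: [155.0, -0.2, 97.8]
ft_force: [-0.5, 0.3, 0.0]
finger_gap: 17.1
grip_force: 0.0
t 14.32 at [559.3 107.1 153.2] shift(tool)mm [-0.9 -3.8  1.2] |4| then turn [-0.01 -0.19 -0.1 ] shift after turn [-0.9 -3.8  1.2]
0.9 47.0 37.3
0.8 43.0 41.8
0.7 38.7 45.9
0.6 33.9 49.5
0.5 28.8 52.7
0.4 23.4 55.3
0.3 17.7 57.3
0.2 11.9 58.8
0.1 6.0 59.7
0.0 0.0 60.0
```

```bash
python3 -m handwheel '[[0,-0.004,-0.0045,0,0,0,0.017],[0,-0.0043,-0.0041,0,0,0,0.017],[0,-0.0048,-0.0036,0,0,0,0.017],[0,-0.0051,-0.0032,0,0,0,0.017],[0,0,0,0,0,0,0.017]]' && python3 -m handwheel '[[0,-0.0054,-0.0026,0,0,0,0.017],[0,-0.0057,-0.002,0,0,0,0.017],[0,-0.0058,-0.0015,0,0,0,0.017],[0,0,0,0,0,0,0.017]]' && python3 -m handwheel '[[0,-0.003,-0.0006,0,0,0,0.017],[0,-0.003,-0.0003,0,0,0,0.017],[0,-0.003,-0.0003,0,0,0,0.017],[0,0,0,0,0,0,0.017]]'
python3 -c "
from h import *
plan(bar(0),grasp_R(7.8,25))"
```

```text
time: 14.73
tool_pos: [537.6, 104.0, 161.9]
tcp_rot: [154.7, -0.2, 97.8]
ft_force: [3.9, 1.5, 6.7]
finger_gap: 16.7
grip_force: 3.0
time: 15.07
tool_pos: [517.5, 101.4, 156.9]
tcp_rot: [155.1, -0.2, 97.8]
ft_force: [0.5, -0.4, 1.6]
finger_gap: 17.0
grip_force: 1.0
time: 15.4
tool_pos: [508.6, 100.2, 152.7]
tcp_rot: [155.2, -0.2, 97.8]
ft_force: [0.4, 0.4, -0.5]
finger_gap: 16.9
grip_force: 0.1
t 15.4 at [508.6 100.2 152.7] shift(tool)mm [-1.  -4.2 -0.4] |4| then turn [-0.25 -0.2  -0.09] shift after turn [-1.  -4.2 -0.4]
```

```bash
python3 -m handwheel '[[0,-0.001,0,0,0,0,0.017],[0,-0.001,0,0,0,0,0.017],[0,0,0,0,0,0,0.017]]' && python3 -m handwheel '[[0,-0.001,0,0,0,0,0.017],[0,-0.0005,0,0,0,0,0.017],[0,0,0,0,0,0,0.017]]'
python3 - <<'E'
from h import *
s=r.sense(); im,d,P=cloud('wrist'); cv2.imwrite('pics/w9.png',im)
piv=bar(0,up=-60); W=P-piv; y=np.radians(7.8); a=W[...,0]*np.cos(y)+W[...,1]*np.sin(y); yy=-W[...,0]*np.sin(y)+W[...,1]*np.cos(y)
rad=np.hypot(a,W[...,2]); m=(rad>52)&(rad<68)&(W[...,2]>10)&(yy>40)&(yy<140)
print(m.sum(),'theta',np.round(np.percentile(np.arctan2(a[m],W[...,2][m])+np.radians(25),[5,50,95]),3))
E
```

```text
time: 15.65
tool_pos: [507.4, 100.1, 152.4]
tcp_rot: [155.2, -0.2, 97.8]
ft_force: [0.6, 0.3, 0.5]
finger_gap: 17.0
grip_force: 0.1
time: 15.9
tool_pos: [506.3, 99.9, 152.1]
tcp_rot: [155.2, -0.2, 97.8]
ft_force: [0.4, -0.0, 0.2]
finger_gap: 16.8
grip_force: 0.3
6787 theta [0.001 0.074 0.155]
```

Nearly home, with no stop force yet. Pushing on in 1 mm steps.

```bash
python3 -m handwheel '[[0,-0.001,0,0,0,0,0.017],[0,-0.001,0,0,0,0,0.017],[0,0,0,0,0,0,0.017]]' && python3 -m handwheel '[[0,-0.001,0,0,0,0,0.017],[0,-0.001,0,0,0,0,0.017],[0,0,0,0,0,0,0.017]]'  && python3 -m handwheel '[[0,-0.001,0,0,0,0,0.017],[0,0,0,0,0,0,0.017]]'
```

```text
time: 16.2
tool_pos: [504.6, 99.6, 151.5]
tcp_rot: [155.1, -0.2, 97.8]
ft_force: [0.8, 1.1, 0.9]
finger_gap: 17.0
grip_force: 0.4
time: 16.45
tool_pos: [502.7, 99.4, 150.5]
tcp_rot: [155.1, -0.2, 97.8]
ft_force: [1.2, -0.7, 0.8]
finger_gap: 17.3
grip_force: 0.4
time: 16.62
tool_pos: [502.1, 99.3, 150.4]
tcp_rot: [155.1, -0.2, 97.8]
ft_force: [1.7, 1.0, 0.9]
finger_gap: 17.0
grip_force: 1.4
```

```bash
python3 -m handwheel '[[0,-0.001,0,0,0,0,0.017],[0,0,0,0,0,0,0.017]]' && python3 -m handwheel '[[0,-0.001,0,0,0,0,0.017],[0,0,0,0,0,0,0.017]]'
python3 - <<'E'
from h import *
s=r.sense(); im,d,P=cloud('wrist')
piv=bar(0,up=-60); W=P-piv; y=np.radians(7.8); a=W[...,0]*np.cos(y)+W[...,1]*np.sin(y); yy=-W[...,0]*np.sin(y)+W[...,1]*np.cos(y)
rad=np.hypot(a,W[...,2]); m=(rad>52)&(rad<68)&(W[...,2]>10)&(yy>40)&(yy<140)
print(m.sum(),'theta',np.round(np.percentile(np.arctan2(a[m],W[...,2][m])+np.radians(25),[5,50,95]),3))
E
```

```text
time: 16.78
tool_pos: [501.9, 99.2, 150.5]
tcp_rot: [155.0, -0.2, 97.8]
ft_force: [6.6, 1.4, -0.8]
finger_gap: 17.3
grip_force: 3.2
time: 16.95
tool_pos: [501.7, 99.2, 150.7]
tcp_rot: [154.9, -0.2, 97.8]
ft_force: [11.7, 2.6, -2.9]
finger_gap: 17.2
grip_force: 4.9
6745 theta [-0.072  0.004  0.083]
```

The bar is home: the stop force has risen and the measured angle is ≈0.00. Letting go and retreating.

```bash
python3 -m handwheel '[[0,0.002,0,0,0,0,0.025],[0,0.001,0,0,0,0,0.034],[0,0,0,0,0,0,0.036],[0,0,-0.01,0,0,0,0.036],[0,0,-0.02,0,0,0,0.036],[0,0,-0.025,0,0,0,0.036],[0,0,-0.025,0,0,0,0.036],[0,0,-0.025,0,0,0,0.036]]' && python3 -m handwheel '[[0,0,-0.02,0,0,0,0.036],[0,0,0,0,0,0,0.036],[0,0,0,0,0,0,0.036],[0,0,0,0,0,0,0.036]]'
python3 - <<'E'
from h import *
im,d,P=cloud('wrist'); cv2.imwrite('pics/w10.png',im)
piv=bar(0,up=-60); W=P-piv; y=np.radians(7.8); a=W[...,0]*np.cos(y)+W[...,1]*np.sin(y); yy=-W[...,0]*np.sin(y)+W[...,1]*np.cos(y)
rad=np.hypot(a,W[...,2]); m=(rad>52)&(rad<68)&(W[...,2]>10)&(abs(yy)<140)
print(m.sum(),'theta',np.round(np.percentile(np.arctan2(a[m],W[...,2][m])+np.radians(25),[5,50,95]),3))
im,d,P=cloud('scene'); E=P-np.array([602,-319.5,0]); y=np.radians(-10.5); c,s=np.cos(y),np.sin(y); E=np.dstack([E[...,0]*c+E[...,1]*s,-E[...,0]*s+E[...,1]*c,E[...,2]])
q=E[(E[...,2]>130)&(abs(E[...,1])<60)&(abs(E[...,0])<90)]; print('plate top',np.percentile(q,[2,50,98],axis=0).round(1).tolist())
print(r.sense()['ft_force'].round(1))
E
```

```text
time: 17.67
tool_pos: [458.0, 93.0, 246.0]
tcp_rot: [155.2, -0.2, 97.8]
ft_force: [0.2, 0.8, -1.2]
finger_gap: 36.0
grip_force: 0.0
time: 18.0
tool_pos: [450.5, 91.8, 262.8]
tcp_rot: [155.2, -0.2, 97.8]
ft_force: [-0.0, 0.7, -1.2]
finger_gap: 36.0
grip_force: 0.0
5879 theta [-0.07   0.008  0.086]
plate top [[-55.0, -34.7, 130.9], [-42.7, -1.0, 147.7], [-29.4, 30.6, 166.9]]
[ 0.6 -0.4 -0.6]
```

Bail shut (0.008 rad), tall plate still in place, arm clear. Handing in.

```bash
python3 -c "
from bench import r
print(r.hand_in())"
```

```text
the job is handed in; nothing more can be done
None
```

I handed the job in at 18 s; the hand-in gave no verdict. By my last measurements the tall plate stands mid-ledge on the wooden easel with its caps to the customer, the bail is shut at about 0.01 rad, and the arm is clear; I did not re-measure the short plates or the bystanders at the end.

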